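# Seat the bead of a scooter tyre: swing the restraint over, hold the air lever on blast

## Task

Seat the tyre on this scooter wheel, pushing with the fingers only. First push the black restraint arm round over the wheel until it stops above the hub, then push the hand lever of the blue air station from its green mark past the yellow detent and on to the second stop at the red mark, and finish while still holding it there, because it springs back if let go. Pinch and lift nothing, do not force the arm or the lever, and leave the wheel and the things lying about where they are.

Things in the scene. Friction and masses are not known exactly. Their poses are not given: they have to be found in the camera images.
- wheel_stand: Bench stand that is screwed down: dark 200 x 200 mm foot, round aluminium plate 240 mm across whose top is 45 mm above the bench, and a 40 mm column beside it. Origin: on the bench, on the wheel's axis. Its x and y lie level, z up; the column stands at x = 0, y = +155 mm of this frame. The stand turns up to 0.25 rad either way from world axes and may be on the robot's left or right.
- restraint_pivot (a point): Vertical axis of the restraint arm, in the middle of the column top, at the height of the middle of the arm's tube (157 mm above the bench); fixed, with the stand's axes.
- restraint (a joint): Angle of the black restraint arm about the column, rad. 0: against its stop, the arm pointing from the column along the stand's -y with its disc above the hub. At angle q it points along (-sin q, -cos q) in the stand's x, y. It starts 0.75 to 1.25 rad open, swung towards the robot's side, goes to 1.6, and stays where it is left (about 2 N at the tube moves it).
- restraint_bar (a point): Point in the middle of the restraint arm's square tube, 90 mm from the pivot axis. The tube is 30 mm wide and 30 mm high (142 to 172 mm above the bench) and runs from the pivot boss (54 mm across) to a spindle 155 mm from the pivot. The boss has a round blue cap up to 185 mm, the spindle a hand nut up to 185 mm.
- restraint_disc (a point): Centre of the underside of the black pressing disc, 96 mm across, at the end of the arm, 107 mm above the bench: it passes 12 mm above the wheel.
- wheel: Small black pneumatic scooter wheel with an aluminium rim, 216 mm across and 50 mm thick, about 1.1 kg, lying loose on the stand's plate. Origin: centre of its underside, 45 mm above the bench; its top is at 95 mm.
- air_station: Blue box, screwed down, 200 mm (x) x 190 mm (y) x 84 mm high, with a valve block and gate plate (122 x 46 mm, top 124 mm above the bench) along its x at y = +42 mm, a round gauge (top 122 mm) at x = 60, y = -48 mm and a regulator on the far side. Origin: centre of its underside on the bench; turns up to 0.3 rad. The lever swings in the plane y = +42 mm towards the station's +x, away from the robot.
- lever_pivot (a point): Pivot of the air lever, inside the valve block, 106 mm above the bench; fixed, with the station's axes. The lever turns about the y axis here.
- air_lever (a joint): Air lever, rad. 0: off, green mark, leaning 0.30 from upright to the station's -x. 0.35: first detent (yellow mark), nearly upright, stays there. 0.75: second stop (red mark), leaning 0.45 to +x; from beyond 0.35 a spring drives it back to 0.35. Pushed at the grip, square to the lever: 6 N to leave off (snaps over half way), 6 N all the way from 0.35 to 0.75 and to hold it.
- lever_grip (a point): Point on the axis of the lever's black grip, 105 mm from the pivot. The grip is a round bar 24 mm across, from 74 to 136 mm from the pivot; a 12 mm steel rod carries it.
- paste_tub: White tub of bead paste with an orange lid, 84 mm across, 75 mm high, on the bench on the near side of the wheel stand; bystander. Origin: centre of its underside.
- tyre_gauge: Steel pencil gauge, 104 x 18 x 18 mm, lying on the near part of the air station's top; bystander. Origin: underside, middle.
- core_driver: Red-handled valve core driver, 170 mm long, lying on the bench; bystander. Origin: underside, where handle meets shank.
- tyre_lever: Steel tyre lever with a black sleeve, 275 mm long, flat on the bench; bystander. Origin: underside, near the middle.
- soap_bottle: Clear bottle with a blue cap, 64 mm across, 170 mm high, on the robot's right; bystander. Origin: centre of its underside.
- valve_tin: Yellow tin, 60 mm across, 55 mm high; bystander. Origin: centre of its underside.
- weights_tray: Blue open tray, 100 x 150 x 45 mm, on the right of the bench; bystander. Origin: centre of its underside.
Things that resemble listed ones, but are neither listed nor needed, are in the scene too. There is more than one size of the wheel; the one meant has the size given above.

How it is judged:
On the way, in this order (a step that is already met when the one before it is completed fails the run):
1. the restraint arm is swung to its stop above the hub (value of joint restraint below 0.07 rad and value of joint air_lever below 0.45 rad), for 0.2 s.
2. the air lever is past its first detent at the second stop (value of joint air_lever above 0.66 rad and value of joint restraint below 0.08 rad), for 0.3 s.
At the end, for the whole second after the job is handed in: The fingers hold the air lever at its second stop (joint above 0.66 of 0.75 rad, more than 1 N of push) while the restraint arm stays at its own stop (below 0.08 rad) with its disc within 30 mm of the wheel's axis, and the wheel lies within 15 mm of where it was (all of step 2 and contact force between the fingers and air_lever above 1 N and horizontal distance between restraint_disc and wheel below 0.03 m and distance of wheel from where it was at the start of the episode below 0.015 m); the arm keeps its last pose, push and grip.
It fails at once if the lever is pushed past its first detent while the restraint arm is not over the wheel (value of joint air_lever above 0.45 rad and value of joint restraint above 0.12 rad).
It fails at once if the lever or the restraint arm is forced or pinched (the finger contacts on it add up to more than 38 N) (contact force between the fingers and air_lever above 38 N or contact force between the fingers and restraint above 38 N).
It fails at once if the wheel is shifted, lifted or tipped (distance of wheel from where it was at the start of the episode above 0.015 m or angle between wheel's own z axis and vertical above 0.1 rad).
It fails at once if a bystander is lifted, pushed away or knocked over (more than 30 mm) (distance of any of paste_tub, tyre_gauge, core_driver, tyre_lever, soap_bottle, valve_tin, weights_tray from where it was at the start of the episode above 0.03 m).
It also fails if it takes over 54 s, if anything falls off the work surface, if the arm or the gripper's body presses on something with over 40 N, if the wrist force passes 120 N, or if a joint passes its speed limit or range.

## Robot

A 6-joint arm with a two-finger parallel gripper is mounted at the origin on the work surface. World frame = base frame: x ahead of the robot, y to its left, z up, the work surface at z = 0. Lengths are in m, angles in rad, forces in N, time in s.
With the tool pointing down it reaches from about 0.35 to 0.775 m from the base axis. Payload 7.3 kg.
Tool frame: the origin (TCP) lies at the very end of the fingers, on their centre line; the grasp point (between the pads) lies 19 mm behind it (pinch_z is the distance from the TCP to the grasp point, in m); z points along the fingers, y is the line along which they close (so a half turn about z gives the same grasp; the last joint's range is limited). The gripper opens to 92 mm and grips with 3 to 60 N. Pads are 19 mm wide; open, the fingers measure 130 mm over their backs; the gripper's body (75 mm by 190 mm) begins 47 mm behind the grasp point.
Start: joints at [1.066, 0.342, 1.524, -0, 1.275, -0.146], TCP at [0.184, 0.492, 0.227] pointing down, gripper open.
Joint ranges: [-2.53, 2.53], [-0.77, 2.02], [0.04, 2.7], [-1, 4.14], [0.28, 2.66], [-3.11, 3.11]. Speed limits (rad/s): [2.57, 2.57, 3.14, 3.14, 3.14, 3.14].

## Interface

Orientations are given as [roll, pitch, yaw] about the fixed x, y, z axes, in that order (R = Rz(yaw) Ry(pitch) Rx(roll)).
In Python, from cell import * gives the robot as it stands.
- The arm moves only by the tool arm_command, never from a script. Its arguments are lists of equal length, an entry for each row: "fingers": the gripper command: -1 is fully open, 1 is shut, values between are in proportion; "travel": the shift along the tool's x, y, z in m, a list of three; "dr": the turn, a rotation vector about the tool's x, y, z in degrees, a list of three. In form: {"fingers": [fingers, ...], "travel": [[x, y, z], ...], "dr": [[wx, wy, wz], ...]}. A call has 1 to 8 rows; each row is the pose to reach, as a shift and turn from the pose commanded when the call began, along the tool's axes at that moment; what a row does not reach only later rows make up. A row lasts 1/12 s, in which the tool goes at most 41.7 mm and 7.16 degrees, less where a joint would pass 70% of its speed; a pose out of reach is approached as far as the arm can. A call with a gripper value outside its range is refused whole. The fingers move at their own pace and stop on an object; "squeeze" is the grip in N (left out, the last holds). Time passes only in rows, so rows that repeat a pose let the fingers close. It gives the time, the measured TCP pose, the force, the opening and the grip force at its end, in the units of the state.
- observe(): the state, without advancing time (a new reading comes with each control period).
- read_camera(name): name is "side" or "top" or "wrist"; returns a dict with "color" (420x560x3 uint8, blue, green, red), "z_map" (420x560 float32, m along the optical axis (not along the pixel's ray), 0 where there is no reading), "fx", "fy", "cx", "cy" (pixels), "R" (3x3) and "t" (3): a world point X has camera coordinates R X + t. Camera axes: x right, y down, z forward; pixel columns grow to the right and rows downward; lengths in m; the calibration is good to about 2 mm. The wrist camera is an equidistant fisheye: a pixel r from the principal point sees the ray r / f radians off the axis. A picture is of the moment at which its call begins.
- hand_in(): hands the job in; it is judged then, once.
The state is a dict: "time": time; "qpos": joint angles; "qvel": joint speeds; "joint_efforts": joint torques, N m; "tool_pos": TCP position; "tool_rot": TCP orientation; "contact_force": force on the tool from outside, world axes, zero at the start; "torque": the same for the moment, N m; "opening": finger opening in m; "grip_force": force on a finger pad.
Only numpy, scipy, OpenCV 4.12 (cv2) and the standard library are available. Lean on these libraries where they do the work, as an engineer would, in place of code of your own. Each camera call takes 0.05 s, during which the arm holds its last target. There are 200 camera calls.

## Working session

There is one attempt and no reset: what is moved stays moved. The work goes in short steps, Python scripts to look and compute and a tool call to move; the robot and the scene stay as the last step left them, time stands still between calls to the robot, and variables do not carry over. Pictures are saved under pics/ and viewed, at most 10 in all, crops included, and the job is handed in when it is done.

Besides the shell and the picture viewer there is one more tool, called after ">>>" as name(argument=value, ...), one argument or row to a line, values as JSON. arm_command: Moves the arm, as the interface text tells. Its arguments: {"type":"object","properties":{"fingers":{"type":"array","items":{"type":"number"}},"travel":{"type":"array","items":{"type":"array","items":{"type":"number"}}},"dr":{"type":"array","items":{"type":"array","items":{"type":"number"}}},"squeeze":{"type":"number"}},"required":["fingers","travel","dr"]}

```bash
mkdir -p pics; ls; python3 - <<'E'
from cell import *
import cv2,numpy as np,pickle
s=observe();print({k:np.round(v,3) for k,v in s.items()})
D={}
for n in("top","side"):
    d=read_camera(n);D[n]=d;cv2.imwrite(f"pics/{n}0.png",d["color"]);print(n,d["fx"],d["cx"],d["cy"],np.round(d["R"],3).tolist(),np.round(d["t"],3))
pickle.dump(D,open("d0.pkl","wb"))
E
```

```text
pics
{'time': np.float64(0.0), 'qpos': array([ 1.066,  0.343,  1.525, -0.   ,  1.275, -0.146]), 'qvel': array([ 0.001,  0.002,  0.001, -0.   , -0.   ,  0.001]), 'joint_efforts': array([  0.   , -43.124, -24.422,   0.072,   0.056,  -0.   ]), 'tool_pos': array([0.184, 0.491, 0.226]), 'tool_rot': array([-3.14 , -0.   ,  2.783]), 'contact_force': array([ 0.344,  0.331, -0.154]), 'torque': array([-0.   ,  0.033, -0.007]), 'grip_force': np.float64(0.0), 'opening': np.float64(0.092)}
top 384.84904437313736 275.3983019247538 206.62462291929577 [[-0.002, -1.0, 0.001], [-0.998, 0.002, -0.067], [0.067, -0.001, -0.998]] [0.004 0.464 1.183]
side 451.6008940258126 275.36886519014274 211.37901275890252 [[0.782, -0.623, -0.008], [-0.371, -0.456, -0.809], [0.5, 0.636, -0.588]] [-0.344  0.288  1.089]
```

View pics/top0.png

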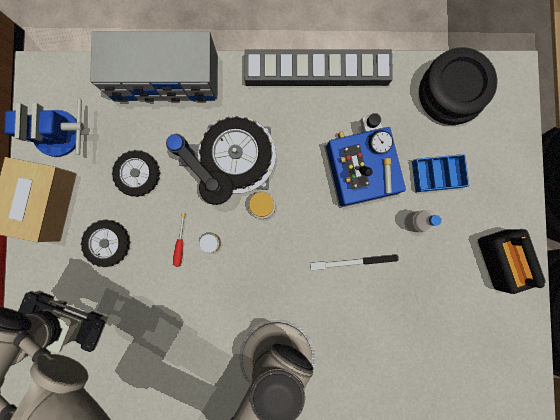

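View pics/side0.png

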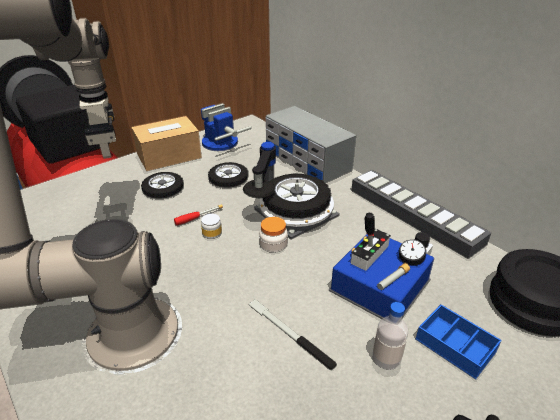

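Up in the top image is +x and left is +y. There are three wheel candidates: one on the stand at (235,152), and small ones at (136,173) and (105,243). The stand wheel fits because it is the largest and sits under the restraint arm. The blue cap is at (175,142), the disc at (213,185), and the blue station at (365,165) with its lever near (358,170). The side view shows the lever grip at (370,222). I'll measure these and check them in a crop.

```bash
cat > h.py <<'E'
import numpy as np,cv2,pickle
def ray(d,u,v):
    R,t=np.array(d["R"]),np.array(d["t"]);o=-R.T@t
    return o,R.T@np.array([(u-d["cx"])/d["fx"],(v-d["cy"])/d["fy"],1.])
def onz(d,u,v,z):
    o,r=ray(d,u,v);return o+r*(z-o[2])/r[2]
def proj(d,X):
    c=np.array(d["R"])@X+np.array(d["t"]);return np.array([d["fx"]*c[0]/c[2]+d["cx"],d["fy"]*c[1]/c[2]+d["cy"]])
def cloud(d):
    z=d["z_map"];v,u=np.indices(z.shape);P=np.stack([(u-d["cx"])/d["fx"]*z,(v-d["cy"])/d["fy"]*z,z],-1)
    return (P-np.array(d["t"]))@np.array(d["R"])
E
python3 - <<'E'
from h import *
D=pickle.load(open("d0.pkl","rb"));T=D["top"];S=D["side"]
C=cloud(T);hsv=cv2.cvtColor(T["color"],cv2.COLOR_BGR2HSV)
blue=((hsv[...,0]>100)&(hsv[...,0]<130)&(hsv[...,1]>150)&(hsv[...,2]>60)).astype(np.uint8)
def reg(m,u0,u1,v0,v1):
    r=np.zeros_like(m);r[v0:v1,u0:u1]=m[v0:v1,u0:u1];return r
cap=reg(blue,160,190,130,160);cap&=(C[...,2]>.17).astype(np.uint8)
v,u=np.nonzero(cap);print("cap px",u.mean(),v.mean(),len(u),"z",np.median(C[cap>0][:,2]),onz(T,u.mean(),v.mean(),.185))
# box top
m=reg(((C[...,2]>.070)&(C[...,2]<.135)).astype(np.uint8),315,412,110,215)&reg(((abs(C[...,2]-.084)<.008)).astype(np.uint8)&blue,315,412,110,215)
P=C[m>0];print("top z",np.median(P[:,2]));r=cv2.minAreaRect((P[:,:2]*1000).astype(np.float32));print("box rect",r)
# arm pts
a=reg(((C[...,2]>.15)&(C[...,2]<.178)).astype(np.uint8),160,245,125,210);P=C[a>0];print("arm",len(P),P[:,:2].min(0),P[:,:2].max(0))
print(cv2.fitLine((P[:,:2]).astype(np.float32),cv2.DIST_HUBER,0,.01,.01).ravel(), P.mean(0))
n=reg((C[...,2]>.178).astype(np.uint8),190,245,160,210);print("nut",C[n>0].mean(0),n.sum())
# wheel
w=reg((abs(C[...,2]-.09)<.012).astype(np.uint8),190,290,100,210);k,_=cv2.findContours(w,0,2);k=max(k,key=cv2.contourArea)
P=np.array([C[q[0][1],q[0][0]] for q in k]);
from scipy.optimize import least_squares
f=least_squares(lambda p:np.hypot(P[:,0]-p[0],P[:,1]-p[1])-.106,[.66,.1],loss="soft_l1",f_scale=.003);print("wheel",f.x,np.median(abs(f.fun)))
# lever
for n,d,b in(("top",T,(315,412,110,215)),("side",S,(340,440,190,290))):
    c=cloud(d);q=reg((c[...,2]>.135).astype(np.uint8),*b);Q=c[q>0]
    print(n,len(Q));
    for lo in np.arange(.13,.25,.02):
        s=Q[(Q[:,2]>lo)&(Q[:,2]<=lo+.02)]
        if len(s):print(round(lo,2),len(s),s.mean(0).round(3))
x=T["color"];y=S["color"]
i=np.hstack([cv2.resize(x[105:215,155:415],None,fx=1.9,fy=1.9,interpolation=2),cv2.resize(y[190:300,330:450],(228,209),interpolation=2)])
cv2.imwrite("pics/c1.png",i);print(i.shape)
E
```

```text
cap px 174.325 142.105 200 z 0.18310413422335353 [0.6280438  0.27556474 0.185     ]
top z 0.08229166406831953
box rect ((582.5333862304688, -268.57611083984375), (197.98037719726562, 187.08348083496094), 12.71121883392334)
arm 559 [0.49859077 0.17295139] [0.65464428 0.30248817]
[0.75497514 0.65575343 0.57990897 0.2315809 ] [0.579909   0.23158089 0.16969648]
nut [0.50015226 0.15514647 0.29188356] 151
wheel [0.62439271 0.12118402] 0.002355683240846576
top 165
0.13 7 [ 0.566 -0.227  0.143]
0.15 4 [ 0.562 -0.227  0.156]
0.17 7 [ 0.554 -0.224  0.185]
0.19 21 [ 0.552 -0.227  0.2  ]
0.21 34 [ 0.543 -0.229  0.223]
0.23 47 [ 0.54  -0.236  0.234]
side 266
0.13 19 [ 0.559 -0.235  0.142]
0.15 21 [ 0.553 -0.236  0.159]
0.17 40 [ 0.544 -0.24   0.181]
0.19 51 [ 0.54  -0.242  0.199]
0.21 70 [ 0.535 -0.242  0.22 ]
0.23 33 [ 0.537 -0.239  0.233]
(209, 722, 3)
```

View pics/c1.png

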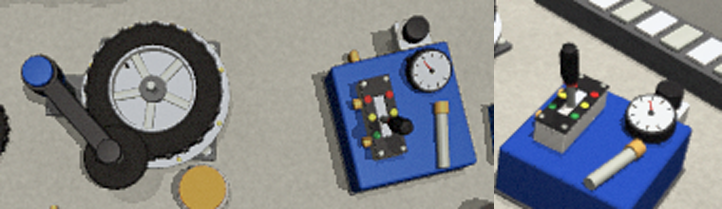

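The crop shows the cap, the arm running to the nut (108,150), the lever knob leaning towards the robot (400,125 in the crop) on the green side, and the large wheel on the round plate.

- **Restraint:** pivot (.628, .2755), wheel (.626, .121), so q ≈ 0.85.
- **Station:** yaw 0.22, lever pivot ≈ (.574, -.228).

The current tool yaw already suits the first push, so I'll close the fingers and move to the near side of the tube.

>>> arm_command(
  fingers=[1,1,1,1,1,1,1,1],
  squeeze=5,
  travel=[
    [-0.04,-0.01,0],
    [-0.08,-0.02,0],
    [-0.12,-0.03,0],
    [-0.16,-0.04,0],
    [-0.2,-0.05,0],
    [-0.24,-0.06,0],
    [-0.28,-0.07,0],
    [-0.32,-0.08,0],
  ],
  dr=[
    [0,0,0],
    [0,0,0],
    [0,0,0],
    [0,0,0],
    [0,0,0],
    [0,0,0],
    [0,0,0],
    [0,0,0],
  ],
)

```text
time: 0.77
tool_pos: [0.4571, 0.3027, 0.2265]
tool_rot: [-3.141, -0.0, 2.783]
contact_force: [0.9, 0.2, 0.7]
opening: 0.0429
grip_force: 0.0
```

>>> arm_command(
  fingers=[1,1,1,1,1,1,1,1],
  travel=[
    [-0.03,-0.006,0],
    [-0.06,-0.012,0],
    [-0.075,-0.016,0],
    [-0.075,-0.016,0.02],
    [-0.075,-0.016,0.04],
    [-0.075,-0.016,0.06],
    [-0.075,-0.016,0.076],
    [-0.075,-0.016,0.076],
  ],
  dr=[
    [0,0,0],
    [0,0,0],
    [0,0,0],
    [0,0,0],
    [0,0,0],
    [0,0,0],
    [0,0,0],
    [0,0,0],
  ],
)

```text
time: 1.43
tool_pos: [0.518, 0.2626, 0.147]
tool_rot: [-3.137, -0.006, 2.783]
contact_force: [-0.5, -0.4, -0.2]
opening: 0.0002
grip_force: 0.0
```

```bash
python3 - <<'E'
from cell import *
import cv2
d=read_camera("top");cv2.imwrite("pics/t2.png",cv2.resize(d["color"][90:250,110:310],None,fx=3,fy=3))
E
```

```text
(no output)
```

View pics/t2.png

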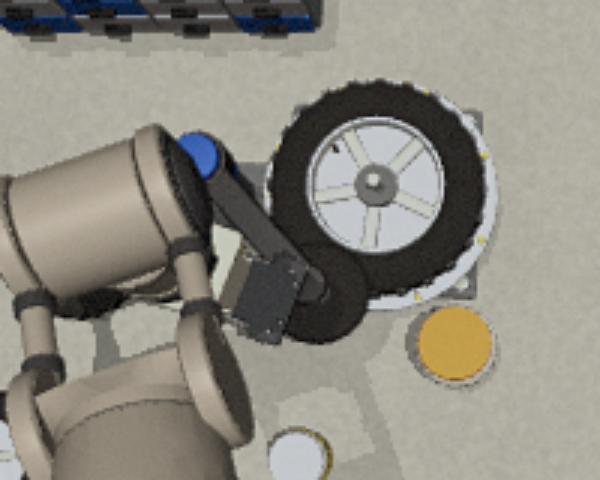

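The tube is untouched and the fingers are on its near side at about (270,300). Next is a gentle push along the arc.

>>> arm_command(
  fingers=[1,1,1,1,1,1,1,1],
  travel=[
    [-0.013,-0.006,0],
    [-0.026,-0.013,0],
    [-0.037,-0.022,0],
    [-0.047,-0.03,0],
    [-0.057,-0.034,0],
    [-0.067,-0.038,0],
    [-0.077,-0.04,0],
    [-0.085,-0.042,0],
  ],
  dr=[
    [0,0,0],
    [0,0,0],
    [0,0,0],
    [0,0,0],
    [0,0,0],
    [0,0,0],
    [0,0,0],
    [0,0,0],
  ],
)

```text
time: 2.15
tool_pos: [0.5861, 0.1931, 0.1509]
tool_rot: [3.141, -0.0, 2.782]
contact_force: [-4.3, 2.9, -0.1]
opening: 0.0005
grip_force: 1.8
```

>>> arm_command(
  fingers=[1,1,1,1,1,1],
  travel=[
    [-0.003,-0.001,0],
    [-0.006,-0.002,0],
    [-0.009,-0.002,0],
    [-0.011,-0.003,0],
    [-0.011,-0.003,0],
    [-0.011,-0.003,0],
  ],
  dr=[
    [0,0,0],
    [0,0,0],
    [0,0,0],
    [0,0,0],
    [0,0,0],
    [0,0,0],
  ],
)

```text
time: 2.65
tool_pos: [0.5948, 0.1869, 0.1507]
tool_rot: [-3.141, 0.001, 2.783]
contact_force: [-0.4, -0.4, -0.4]
opening: 0.0007
grip_force: 0.2
```

```bash
cat > q.py <<'E'
from cell import *
from h import *
d=read_camera("top");C=cloud(d)
a=np.zeros(C.shape[:2],bool);a[100:215,160:250]=1
m=a&(C[...,2]>.15)&(C[...,2]<.178)&(d["color"].max(-1)<110)
P=C[m][:,:2].astype(np.float32);l=cv2.fitLine(P,cv2.DIST_HUBER,0,.01,.01).ravel();print("arm line",l,len(P))
cv2.imwrite("pics/t3.png",cv2.resize(d["color"][90:250,110:310],None,fx=3,fy=3))
E
python3 q.py
```

```text
arm line [ 0.2001968  -0.9797557   0.6262726   0.17272925] 24
```

View pics/t3.png

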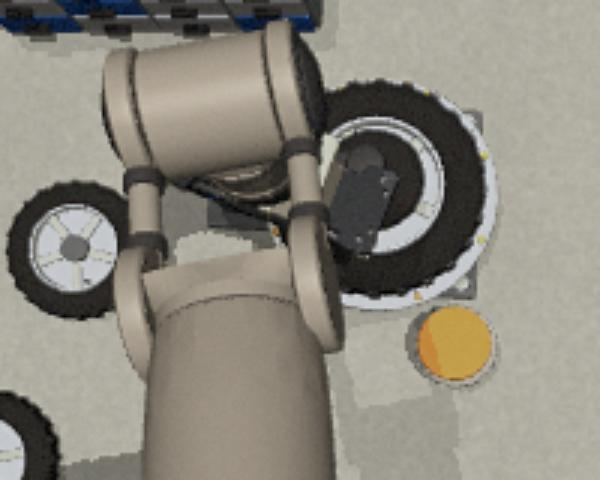

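The arm is nearly over the hub, with the nut at (365,155), but it currently presses nothing. I'll creep on in +x until it meets the stop.

>>> arm_command(
  fingers=[1,1,1,1],
  travel=[
    [-0.001,0,0],
    [-0.003,0.001,0],
    [-0.004,0.0015,0],
    [-0.004,0.0015,0],
  ],
  dr=[
    [0,0,0],
    [0,0,0],
    [0,0,0],
    [0,0,0],
  ],
)

```text
time: 3.03
tool_pos: [0.5956, 0.1869, 0.1506]
tool_rot: [-3.138, -0.007, 2.783]
contact_force: [-13.2, -1.7, 5.6]
opening: 0.0005
grip_force: 6.8
```

The tube resists with 13 N and the tool no longer advances, so it's at the stop. I'll hold briefly, back off, rise and check.

>>> arm_command(
  fingers=[1,1,1,1,1,1,1,1],
  travel=[
    [0,0,0],
    [0,0,0],
    [0,0,0],
    [0.02,0,0],
    [0.04,0,0],
    [0.04,0,-0.03],
    [0.04,0,-0.065],
    [0.04,0,-0.1],
  ],
  dr=[
    [0,0,0],
    [0,0,0],
    [0,0,0],
    [0,0,0],
    [0,0,0],
    [0,0,0],
    [0,0,0],
    [0,0,0],
  ],
)

```text
time: 3.7
tool_pos: [0.5609, 0.2012, 0.2518]
tool_rot: [-3.141, -0.0, 2.783]
contact_force: [0.4, -0.2, -0.0]
opening: 0.0004
grip_force: 0.0
```

>>> arm_command(
  fingers=[1,1,1,1,1,1,1,1],
  travel=[
    [0,-0.02,0],
    [-0.005,-0.06,0],
    [-0.01,-0.1,0],
    [-0.02,-0.14,0],
    [-0.03,-0.18,0],
    [-0.035,-0.22,0],
    [-0.04,-0.25,0],
    [-0.05,-0.28,0],
  ],
  dr=[
    [0,0,-4],
    [0,0,-8],
    [0,0,-12],
    [0,0,-16],
    [0,0,-20],
    [0,0,-24],
    [0,0,-28],
    [0,0,-33],
  ],
)

```text
time: 4.37
tool_pos: [0.5091, -0.0804, 0.2513]
tool_rot: [-3.141, 0.001, -2.922]
contact_force: [1.3, 0.3, 0.2]
opening: 0.0008
grip_force: 0.0
```

```bash
python3 q.py; python3 -c "
from cell import *
s=observe();print(s['time'],s['tool_pos'],s['tool_rot'],s['qpos'])"
```

```text
arm line [ 0.04287104 -0.9990806   0.6218225   0.21148919] 611
4.4167 [ 0.50958293 -0.08561067  0.25121371] [-3.13703146e+00  3.78091333e-04 -2.91675292e+00] [-0.3125277   0.30702954  1.50582906 -0.00383918  1.32607621 -2.10723767]
```

View pics/t3.png

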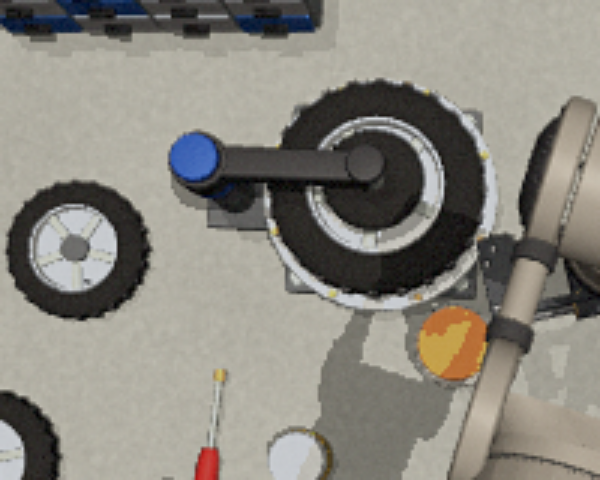

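The arm lies across the hub: nut at (365,163), wheel unmoved. The fitted disc position is about 10 mm from the wheel's axis. Next I'll move behind the lever.

>>> arm_command(
  fingers=[1,1,1,1,1,1,1,1],
  travel=[
    [0.015,-0.038,0],
    [0.03,-0.076,0],
    [0.045,-0.114,0],
    [0.058,-0.152,0],
    [0.058,-0.152,0.02],
    [0.058,-0.152,0.04],
    [0.058,-0.152,0.056],
    [0.058,-0.152,0.056],
  ],
  dr=[
    [0,0,0],
    [0,0,0],
    [0,0,0],
    [0,0,0],
    [0,0,0],
    [0,0,0],
    [0,0,0],
    [0,0,0],
  ],
)

```text
time: 5.08
tool_pos: [0.4846, -0.239, 0.1917]
tool_rot: [3.138, -0.004, -2.926]
contact_force: [-0.7, 0.4, -0.5]
opening: 0.0004
grip_force: 0.0
```

```bash
python3 - <<'E'
from cell import *
import cv2,numpy as np
s=observe();print(s['tool_pos'],s['tool_rot'],s['contact_force'])
a=read_camera("top")["color"][90:250,290:450];b=read_camera("side")["color"][150:310,310:470]
cv2.imwrite("pics/l1.png",cv2.resize(np.hstack([a,b]),None,fx=2.5,fy=2.5))
E
```

```text
[ 0.48461791 -0.23897383  0.19171068] [ 3.13781439 -0.00373951 -2.92566815] [-0.73125852  0.36086775 -0.47423856]
```

View pics/l1.png

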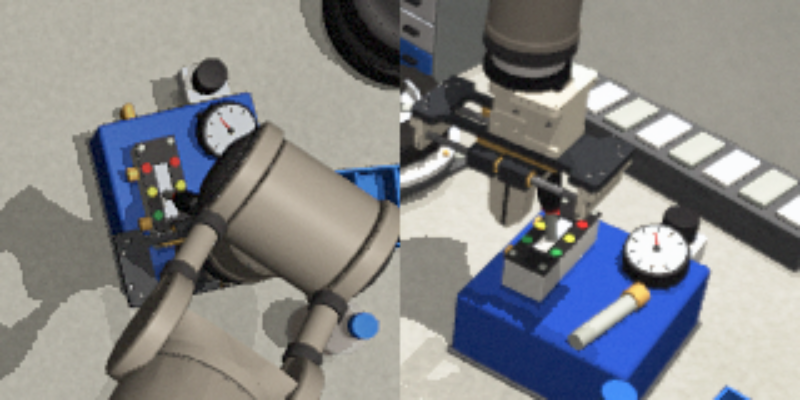

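```bash
python3 - <<'E'
from h import *
D=pickle.load(open("d0.pkl","rb"));S=D["side"]
f=lambda X:((proj(S,np.array(X))-[310,150])*2.5+[400,0]).round()
print("tcp",f([.4846,-.239,.192]),"body bottom",f([.4846,-.239,.258]),"grip",f([.544,-.234,.206]),"tip",f([.534,-.236,.236]))
E
python3 -c "
from cell import *
import cv2
d=read_camera('wrist');cv2.imwrite('pics/w1.png',d['color'])"
```

```text
tcp [506. 219.] body bottom [513. 162.] grip [547. 180.] tip [545. 160.]
```

View pics/w1.png

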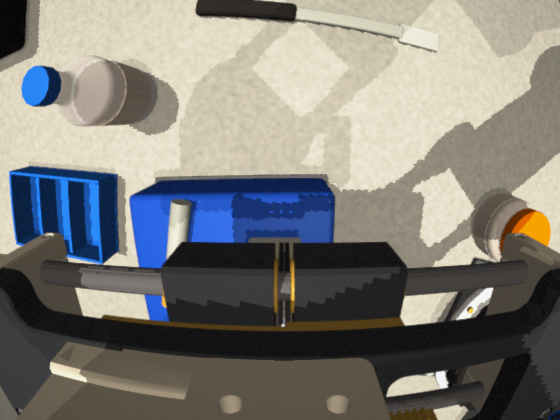

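Fingers sit correctly behind the lever, offset about 8 mm sideways, which I'll correct on the way in. The wrist view shows nothing in the path. I'll push slowly.

>>> arm_command(
  fingers=[1,1,1,1,1,1,1,1],
  travel=[
    [-0.01,-0.006,-0.002],
    [-0.02,-0.008,-0.002],
    [-0.026,-0.008,-0.002],
    [-0.032,-0.008,-0.002],
    [-0.038,-0.008,-0.002],
    [-0.044,-0.008,-0.002],
    [-0.05,-0.008,-0.002],
    [-0.056,-0.008,-0.002],
  ],
  dr=[
    [0,0,0],
    [0,0,0],
    [0,0,0],
    [0,0,0],
    [0,0,0],
    [0,0,0],
    [0,0,0],
    [0,0,0],
  ],
)

```text
time: 5.9
tool_pos: [0.5423, -0.2353, 0.1977]
tool_rot: [-3.141, -0.0, -2.924]
contact_force: [-1.8, -0.9, 2.4]
opening: 0.0002
grip_force: 0.8
```

>>> arm_command(
  fingers=[1,1,1,1,1],
  travel=[
    [-0.006,0,0],
    [-0.012,0,0],
    [-0.018,0,0],
    [-0.024,0,0],
    [-0.024,0,0],
  ],
  dr=[
    [0,0,0],
    [0,0,0],
    [0,0,0],
    [0,0,0],
    [0,0,0],
  ],
)

```text
time: 6.32
tool_pos: [0.5659, -0.2299, 0.1969]
tool_rot: [3.141, -0.001, -2.924]
contact_force: [-3.6, -0.2, 1.6]
opening: 0.0007
grip_force: 2.1
```

>>> arm_command(
  fingers=[1,1,1,1,1,1],
  travel=[
    [-0.005,0,0],
    [-0.01,0,0],
    [-0.015,0,0],
    [-0.02,0,0],
    [-0.02,0,0],
    [-0.02,0,0],
  ],
  dr=[
    [0,0,0],
    [0,0,0],
    [0,0,0],
    [0,0,0],
    [0,0,0],
    [0,0,0],
  ],
)

```text
time: 6.82
tool_pos: [0.5846, -0.2255, 0.1956]
tool_rot: [3.14, -0.003, -2.924]
contact_force: [-4.6, -0.4, -1.3]
opening: 0.0007
grip_force: 2.1
```

>>> arm_command(
  fingers=[1,1,1,1],
  travel=[
    [-0.002,0,0],
    [-0.004,0,0],
    [-0.004,0,0],
    [-0.004,0,0],
  ],
  dr=[
    [0,0,0],
    [0,0,0],
    [0,0,0],
    [0,0,0],
  ],
)

```text
time: 7.15
tool_pos: [0.5884, -0.2247, 0.196]
tool_rot: [3.14, -0.002, -2.924]
contact_force: [-4.7, -0.3, -1.7]
opening: -0.0
grip_force: 2.2
```

Force is a steady 5 N, so it isn't at the stop yet. I'll creep on.

>>> arm_command(
  fingers=[1,1,1,1],
  travel=[
    [-0.002,0,0],
    [-0.004,0,0],
    [-0.004,0,0],
    [-0.004,0,0],
  ],
  dr=[
    [0,0,0],
    [0,0,0],
    [0,0,0],
    [0,0,0],
  ],
)

```text
time: 7.48
tool_pos: [0.5924, -0.2238, 0.1961]
tool_rot: [3.14, -0.002, -2.924]
contact_force: [-4.7, -1.5, -1.6]
opening: 0.0001
grip_force: 2.1
```

>>> arm_command(
  fingers=[1,1,1],
  travel=[
    [-0.002,0,0],
    [-0.003,0,0],
    [-0.003,0,0],
  ],
  dr=[
    [0,0,0],
    [0,0,0],
    [0,0,0],
  ],
)

```text
time: 7.73
tool_pos: [0.5942, -0.2235, 0.1958]
tool_rot: [3.14, -0.005, -2.925]
contact_force: [-9.1, -0.8, -0.1]
opening: 0.0005
grip_force: 4.2
```

Force rose to 9 N with the advance blocked. I'll press 1 mm more and hold, then look.

>>> arm_command(
  fingers=[1,1,1,1,1,1],
  travel=[
    [-0.001,0,0],
    [-0.001,0,0],
    [-0.001,0,0],
    [-0.001,0,0],
    [-0.001,0,0],
    [-0.001,0,0],
  ],
  dr=[
    [0,0,0],
    [0,0,0],
    [0,0,0],
    [0,0,0],
    [0,0,0],
    [0,0,0],
  ],
)

```text
time: 8.23
tool_pos: [0.5944, -0.2234, 0.1958]
tool_rot: [3.14, -0.006, -2.925]
contact_force: [-12.1, -1.9, 0.5]
opening: 0.0003
grip_force: 5.5
```

```bash
python3 - <<'E'
from cell import *
import cv2,numpy as np
a=read_camera("top")["color"][90:250,170:420];b=read_camera("side")["color"][150:310,320:470]
cv2.imwrite("pics/l2.png",cv2.resize(np.hstack([a,b]),None,fx=2,fy=2,interpolation=2))
s=observe();print(s['tool_pos'],s['contact_force'])
E
```

```text
[ 0.59434298 -0.22346142  0.19578384] [-12.56064965  -2.31037337  -0.37666369]
```

View pics/l2.png

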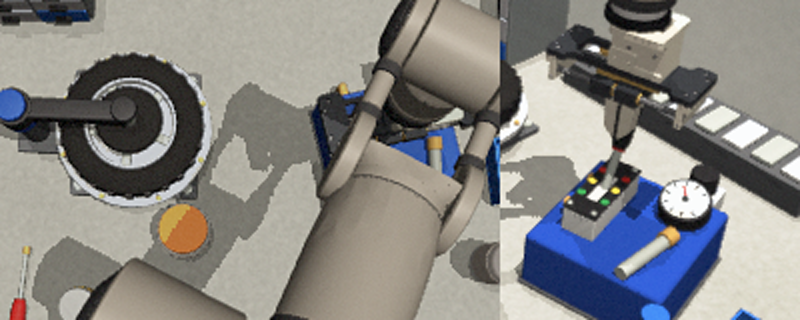

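The lever's rod at (612,160) leans away from the robot at the red mark, held with 12 N. The restraint lies over the hub at (120,108) and the bystanders are in place.

```bash
python3 -c "
from cell import *
print(hand_in())"
```

```text
the job is handed in; nothing more can be done
None
```

I handed the job in at about 8 s with the restraint arm against its stop over the hub and the air lever held at its second stop with about 12 N; no pass or fail result came back.

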